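# Centre-punch the bracket blank and hang the punch back in the tool rack

## Task

The automatic centre punch is standing in the guide of the marking jig, with its point on the drill spot of the bracket blank. Press it straight down through its spring stroke until it is fully down and snaps, then lift it out and hang it upright by its collar on the empty double hook of the tool rack. Lower it on gently without dropping it, do not knock the tools hanging beside it, and let go.

Things in the scene. Friction and masses are not known exactly. Their poses are not given: they have to be found in the camera images.
- punch: the automatic centre punch, loose, about 0.2 kg, upright. Origin on its axis at the underside of the yellow collar (38 mm across, 6 mm thick); z points to the grip end. Above the collar a yellow grip with black bands, 26 mm thick, 50 mm long, flat top 56 mm above the origin. Below, a steel sleeve 14 mm thick down to 70 mm, a nose tapering to 84 mm, the 6 mm point ending 96 mm below the origin
- punch_top (a point): centre of the flat top of the punch's grip, where it is pressed
- punch_point (a point): the end of the punch's point
- punch_tip (a joint): how far the point is pressed into the sleeve, m: 0 at rest, 0.009 fully down. The hidden striker spring pushes back with 5 N at first, rising steadily to 13 N at 9 mm, the end of the stroke, where the striker fires and the sleeve meets a hard stop; it springs back when released. Pressing quickly or askew takes a few N more; an arm that gives must be sent some mm lower
- jig: the marking jig, fixed: blue base 250 x 124 x 12 mm, aluminium bracket blank on it (top 18 mm up), steel bridge with a brass guide block 40 x 40 mm, top 96 mm up, whose upright 16 mm hole (from 48 to 96 mm up) is oiled and holds the sleeve; toggle clamp with red handle at its -x end, up to 68 mm high. Origin on the bench under the drill spot; the bridge runs along y
- mark (a point): the drill spot on the blank, straight below the guide hole, 18 mm above the bench
- hook_free: the empty double hook, fixed, second to fourth of five in a row: two level steel prongs along its x, 6 mm thick, 20 mm clear between them; +x points to the rail. Origin midway between the prongs, level with their upper side, 170 mm above the bench; root plate 47 mm behind it, upturned tips in front. Neighbouring hooks lie 58 mm either way along y. The collar rests on the prongs, the sleeve between
- hook_tips (a point): midway between the ends of the empty hook's two upturned prong tips, which stand 9 mm above the prongs' upper side and 59 mm in front of the hook's origin. The punch can come in here with its collar above the tips, or from straight above
- rack: the tool rack, fixed: dark steel rail 330 mm long, its top 163 mm above the bench, 50 mm behind the hooks' origins, on two green feet, with five double hooks 58 mm apart. Origin on the bench below the middle hook, x towards the rail, y along it, like the hooks' axes
- screwdriver: screwdriver, red handle 29 mm thick with a black foot 36 mm wide, 62 mm tall above the hook, shaft 8 mm thick and 127 mm long below it; loose, hanging on a neighbouring double hook. Origin on its axis where its underside rests on the prongs, z up. A bystander
- file: flat file, pale wooden handle up to 32 mm thick on a brass ferrule 36 mm wide, 66 mm tall above the hook, blade 16 x 5 mm and 125 mm long below it; loose, hanging on a neighbouring double hook. Origin on its axis where its underside rests on the prongs, z up. A bystander
- chisel: cold chisel, blue hand guard 42 mm wide with a blue grip 27 mm thick and a steel striking end, 64 mm tall above the hook, shaft 14 mm thick and 105 mm long below it; loose, hanging on a neighbouring double hook. Origin on its axis where its underside rests on the prongs, z up. A bystander
- nutdriver: nut driver, green handle 29 mm thick with a black foot 36 mm wide, 60 mm tall above the hook, shaft and socket up to 15 mm thick and 108 mm long below it; loose, hanging on a neighbouring double hook. Origin on its axis where its underside rests on the prongs, z up. A bystander
Things that resemble listed ones, but are neither listed nor needed, are in the scene too. There is more than one size of the punch; the job needs the middle-sized.

How it is judged:
By the outcome, as a careful person would: the job done as asked, in the order asked, and still so for the second after the job is handed in, with the robot touching nothing.
It also fails if it takes over 53 s, if anything falls off the work surface, if the arm or the gripper's body presses on something with over 40 N, if the wrist force passes 120 N, or if a joint passes its speed limit or range.

## Robot

A 7-joint arm with a two-finger parallel gripper is mounted at the origin on the work surface. World frame = base frame: x ahead of the robot, y to its left, z up, the work surface at z = 0. Lengths are in m, angles in rad, forces in N, time in s.
With the tool pointing down it reaches from about 0.425 to 0.925 m from the base axis. Payload 6.8 kg.
Tool frame: the origin (TCP) lies at the very end of the fingers, on their centre line; the grasp point (between the pads) lies 19 mm behind it; z points along the fingers, y is the line along which they close (so a half turn about z gives the same grasp; the last joint's range is limited). The gripper opens to 85 mm and grips with 20 to 120 N. Pads are 22 mm wide; open, the fingers measure 114 mm over their backs; the gripper's body (76 mm by 85 mm) begins 54 mm behind the grasp point. The pads swing forward as they close: fully open they stand 13 mm farther back than shut.
Start: joints at [-1.442, 0.477, 0.022, 1.555, -0.011, 1.109, -0.083], TCP at [0.158, 0.656, 0.231] pointing down, gripper open.
Joint ranges: [-2.96, 2.96], [-0.34, 2.1], [-1.41, 1.46], [0.24, 2.44], [-1.37, 4.51], [0.17, 1.92], [-2.96, 2.96]. Speed limits (rad/s): [2.39, 2.39, 3.14, 3.14, 3.14, 3.14, 3.14].

## Interface

Orientations are given as a unit quaternion [w, x, y, z].
In Python, from station import bot gives the robot as it stands.
- The arm moves only by the tool jog_arm, never from a script. Its argument "motion" is a list of rows, each a list of 7 numbers: the turn, a rotation vector about the tool's x, y, z in rad, then the shift along the tool's x, y, z in mm, then the finger opening in mm, from 0 to 85.4. A call has 1 to 10 rows; each row is the pose to reach, as a shift and turn from the pose commanded when the call began, along the tool's axes at that moment; what a row does not reach only later rows make up. A row lasts 1/8 s, in which the tool goes at most 62.5 mm and 10.7 degrees, less where a joint would pass 70% of its speed; a pose out of reach is approached as far as the arm can. A call with a gripper value outside its range is refused whole. The fingers move at their own pace and stop on an object; "grip_force" is the grip in N (left out, the last holds). Time passes only in rows, so rows that repeat a pose let the fingers close. It gives the time, the measured TCP pose, the force, the opening and the grip force at its end, in the units of the state.
- bot.get_obs(): the state, without advancing time (a new reading comes with each control period).
- bot.read_camera(name): name is "scene" or "top"; returns a dict with "pixels" (384x512x3 uint8, red, green, blue), "camera_matrix" (3x3 intrinsics, pixels), "T" (4x4, takes a point from camera to world coordinates). Camera axes: x right, y down, z forward; pixel columns grow to the right and rows downward; lengths in m; the calibration is good to about 2 mm. A picture is of the moment at which its call begins. There is no depth.
- bot.hand_in(): hands the job in; it is judged then, once.
Trained networks look in a picture, given as the dict that the camera call returned (one of the last four; its "shot" number tells which), for a name from the list of things; names that differ only in an ending like _2 or _b are one class to them, and where a whole thing is asked for, a point or a joint stands for the part that bears it (a point fixed in the world has none). Each returns a list of dicts, best first, with "score" (0 to 1); they miss things now and then, are a little off and sometimes report something else, mostly with a low value. They report only what shows in the picture. A call takes as long as a camera call. They do not tell look-alikes from the thing itself.
- bot.spot_in(thing, picture): "xy" ([column, row] in pixels, amid what is visible of it).
- bot.tip_of(thing, picture): "xy" ([column, row] in pixels: a listed point, or the origin of a listed thing).
The state is a dict: "t": time; "q": joint angles; "joint_vel": joint speeds; "joint_torque": joint torques, N m; "eef_pos": TCP position; "tool_rot": TCP orientation; "contact_force": force on the tool from outside, world axes, zero at the start; "torque": the same for the moment, N m; "gripper_width": opening from 0.0 (shut) to 1.0 (fully open); "grasp_force": force on a finger pad.
Only numpy, scipy, OpenCV 4.12 (cv2) and the standard library are available. Lean on these libraries where they do the work, as an engineer would, in place of code of your own. Each camera call takes 0.05 s, during which the arm holds its last target. There are 200 camera calls.

## Working session

There is one attempt and no reset: what is moved stays moved. The work goes in short steps, Python scripts to look and compute and a tool call to move; the robot and the scene stay as the last step left them, time stands still between calls to the robot, and variables do not carry over. Pictures are saved under pics/ and viewed, at most 10 in all, crops included, and the job is handed in when it is done.

Besides the shell and the picture viewer there is one more tool, called after "Emit:" as name(argument=value, ...) on one line, values as JSON. jog_arm: Moves the arm, as the interface text tells. Its arguments: {"type":"object","properties":{"motion":{"type":"array"},"grip_force":{"type":"number"}},"required":["motion"]}

```bash
mkdir -p pics; cat > h.py <<'E'
from station import bot
import numpy as np, cv2
from scipy.spatial.transform import Rotation as R
def save(p,n,crop=None,s=1):
    im=p["pixels"][:,:,::-1]
    if crop: im=im[crop[1]:crop[3],crop[0]:crop[2]]
    cv2.imwrite("pics/"+n,cv2.resize(im,None,fx=s,fy=s,interpolation=cv2.INTER_CUBIC))
def ray(p,xy):
    d=np.linalg.inv(p["camera_matrix"])@[xy[0],xy[1],1]
    T=np.array(p["T"]);return T[:3,3],T[:3,:3]@d
def atz(p,xy,z):
    o,d=ray(p,xy);return o+d*(z-o[2])/d[2]
def tri(a,xa,b,xb):
    o,d=ray(a,xa);u,v=ray(b,xb)
    s=np.linalg.lstsq(np.c_[d,-v],u-o,rcond=None)[0]
    x,y=o+s[0]*d,u+s[1]*v
    return (x+y)/2,np.linalg.norm(x-y)
def proj(p,X):
    T=np.linalg.inv(p["T"]);c=T[:3,:3]@X+T[:3,3];c=p["camera_matrix"]@c;return c[:2]/c[2]
E
python3 - <<'E'
from h import *
np.set_printoptions(precision=4,suppress=True)
a=bot.read_camera("scene");b=bot.read_camera("top")
save(a,"s1.png",None,1.5);save(b,"t1.png",None,1.5)
print(bot.get_obs())
for n,p in(("s",a),("t",b)):
    print(n,np.array(p["T"])[:3,3])
    for t in["punch","punch_top","mark","jig","hook_free","hook_tips","rack","screwdriver","file","chisel","nutdriver"]:
        print(t,[(np.round(r["xy"],1).tolist(),round(r["score"],2)) for r in bot.tip_of(t,p)][:5])
E
```

```text
{'t': 0.1, 'q': array([-1.4421,  0.4777,  0.0224,  1.5563, -0.0115,  1.1093, -0.0832]), 'joint_vel': array([ 0.0013, -0.0022, -0.0003, -0.0033,  0.0004, -0.0001, -0.0007]), 'joint_torque': array([  0.0045, -59.7754,   1.6136, -28.1952,   0.0128,   0.005 ,
         0.    ]), 'eef_pos': array([0.1582, 0.6556, 0.2304]), 'tool_rot': array([-0.    ,  0.1182,  0.993 , -0.0008]), 'contact_force': array([-0.0552,  0.5933,  0.2325]), 'torque': array([ 0.013 , -0.0277, -0.0147]), 'grasp_force': 0.0, 'gripper_width': 0.9993368708631855}
s [ 1.2288 -0.4511  0.7449]
punch [([155.9, 219.9], 0.87), ([97.6, 246.4], 0.6), ([162.3, 252.2], 0.59), ([228.3, 200.8], 0.57)]
punch_top [([148.6, 199.3], 0.89), ([225.2, 181.8], 0.74), ([95.1, 232.9], 0.59)]
mark [([308.7, 139.5], 0.75), ([161.2, 247.6], 0.63)]
jig [([158.6, 253.7], 0.68)]
hook_free [([324.2, 150.0], 0.7)]
hook_tips [([304.8, 141.8], 0.72)]
rack [([319.2, 202.3], 0.83)]
screwdriver [([350.5, 137.7], 0.68)]
file [([333.2, 145.4], 0.57)]
chisel [([310.2, 159.7], 0.8)]
nutdriver [([287.7, 165.3], 0.73), ([145.8, 202.3], 0.42)]
t [ 0.3464 -0.0402  1.1625]
punch [([281.4, 195.6], 0.79), ([401.2, 227.8], 0.73), ([350.9, 217.8], 0.6)]
punch_top [([406.3, 231.5], 0.73), ([284.3, 192.7], 0.71), ([357.5, 220.4], 0.52), ([105.4, 194.8], 0.21)]
mark [([345.1, 229.3], 0.73)]
jig [([343.3, 228.1], 0.55)]
hook_free [([160.2, 193.8], 0.63)]
hook_tips [([157.5, 218.1], 0.79), ([348.4, 226.9], 0.2)]
rack []
screwdriver [([105.1, 194.9], 0.85), ([183.0, 185.7], 0.58)]
file [([136.3, 196.5], 0.64)]
chisel [([182.8, 185.8], 0.57)]
nutdriver [([210.9, 184.5], 0.86)]
```

View pics/s1.png

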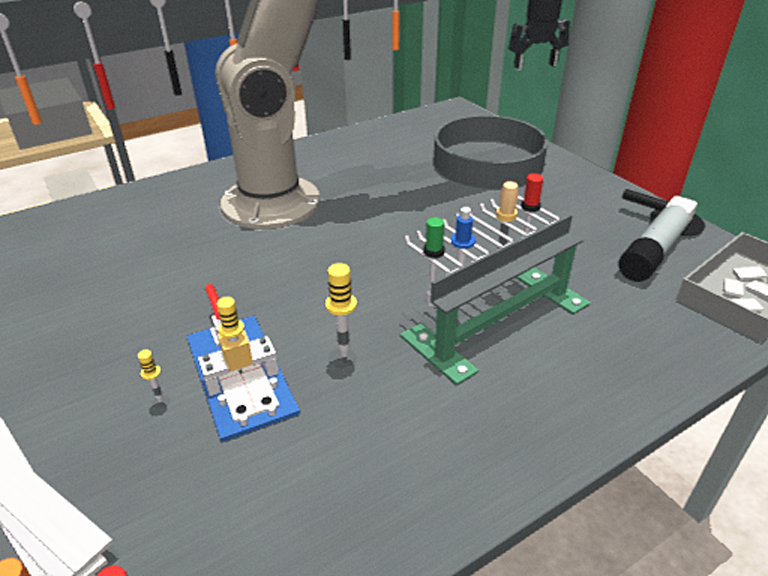

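View pics/t1.png

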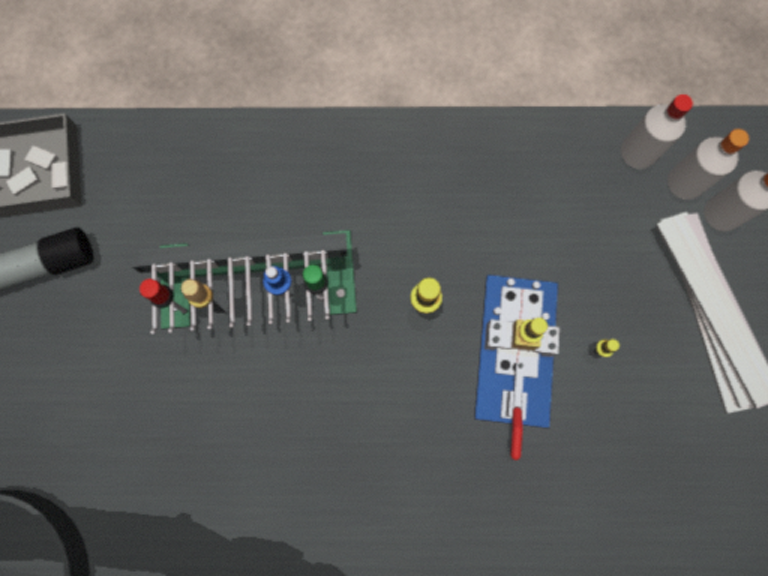

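The scene shot shows the jig punch with its top at about (152,201) px, between a small decoy on the left and a large one on the right. The empty hook is the middle one, at about (160,194) px in the top shot.

```bash
python3 - <<'E'
from h import *
np.set_printoptions(precision=4,suppress=True)
a=bot.read_camera("scene");b=bot.read_camera("top")
save(a,"s2.png",(125,185,190,285),6);save(b,"t2.png",(90,160,240,240),5)
def best(t,p,near,r=22):
    c=[x for x in bot.tip_of(t,p) if np.hypot(*(np.array(x["xy"])-near))<r]
    return np.array(c[0]["xy"]) if c else None
for t,na,nb,z in[("punch_top",(152,201),(357,219),.17),("punch",(154,219),(352,219),.114),("mark",(160,250),(345,228),.018),("jig",(160,252),(344,228),0),
 ("hook_free",(324,150),(160,194),.17),("hook_tips",(305,142),(157,218),.179),("rack",(319,202),(160,195),0),("screwdriver",(350,137),(105,195),.17),("file",(333,145),(136,196),.17),("chisel",(310,160),(182,186),.17),("nutdriver",(288,165),(211,184),.17)]:
    x=best(t,a,na);y=best(t,b,nb)
    print(t,x,y,"S",x is not None and atz(a,x,z),"T",y is not None and atz(b,y,z),"tri",x is not None and y is not None and tri(a,x,b,y))
E
```

```text
punch_top [150.1 203.1] [356.9 217.2] S [ 0.5173 -0.2807  0.17  ] T [ 0.5069 -0.2712  0.17  ] tri (array([ 0.5075, -0.2758,  0.1609]), np.float64(0.005070940250007244))
punch [155.  219.4] [351.4 218.7] S [ 0.5102 -0.276   0.114 ] T [ 0.5124 -0.2712  0.114 ] tri (array([ 0.5115, -0.2737,  0.114 ]), np.float64(0.005209574647465155))
mark [162.5 247.8] [350.8 226.7] S [ 0.5095 -0.2725  0.018 ] T [ 0.507  -0.2897  0.018 ] tri (array([ 0.5093, -0.2809,  0.0222]), np.float64(0.016678628208659747))
jig [162.1 252.6] [343.1 225.7] S [ 0.5066 -0.2753 -0.    ] T [ 0.5121 -0.2738  0.    ] tri (array([ 0.511 , -0.2747,  0.0038]), np.float64(0.0033306205092770223))
hook_free [322.4 150.8] [160.4 190.4] S [0.5587 0.1741 0.17  ] T [0.569  0.1692 0.17  ] tri (array([0.5671, 0.1671, 0.1771]), np.float64(0.0013023435798290971))
hook_tips None [156.7 216.3] S False T [0.5083 0.1729 0.179 ] tri False
rack None [156.8 216.7] S False T [0.5367 0.2114 0.    ] tri False
screwdriver [350.8 139.6] [107.3 195. ] S [0.5571 0.2746 0.17  ] T [0.5587 0.2889 0.17  ] tri (array([0.5555, 0.2841, 0.1682]), np.float64(0.011870046892665558))
file [335.9 144.6] [137.1 193.1] S [0.5546 0.2238 0.17  ] T [0.5629 0.2217 0.17  ] tri (array([0.561 , 0.2191, 0.1753]), np.float64(0.0026269218195186282))
chisel [310. 160.] [183.9 187. ] S [0.575  0.1204 0.17  ] T [0.5768 0.1162 0.17  ] tri (array([0.577 , 0.117 , 0.1721]), np.float64(0.002472461117007746))
nutdriver [289.2 168.3] None S [0.5759 0.0549 0.17  ] T False tri False
```

View pics/s2.png

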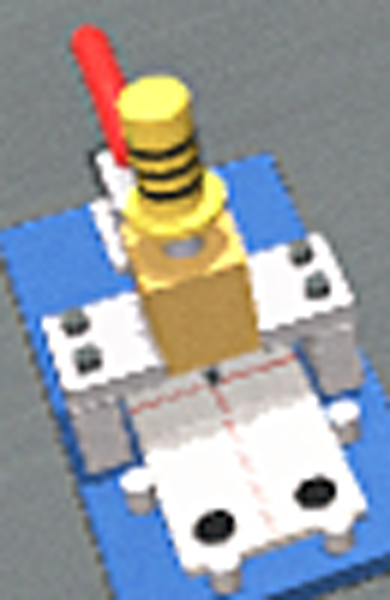

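View pics/t2.png

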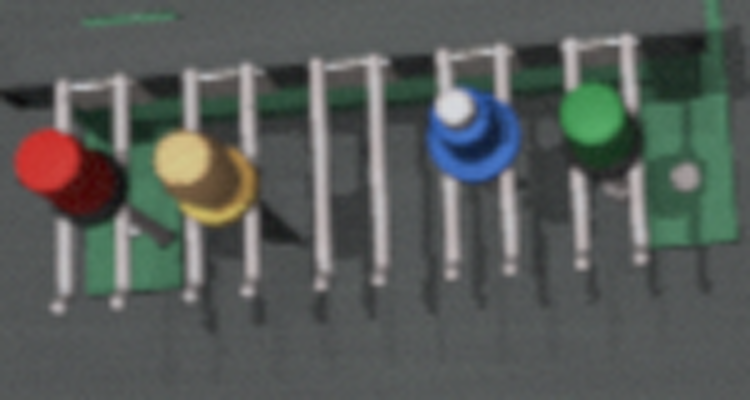

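The crops show the punch upright in the guide: top centre at about (150.5,200.8) px in the scene shot, hole just below the collar. In the top shot, the empty hook's prong tips are at about (154,217) and (166,215.5) px. I'll refine both from geometry.

```bash
python3 - <<'E'
from h import *
from scipy.optimize import minimize
np.set_printoptions(precision=4,suppress=True)
a=bot.read_camera("scene");b=bot.read_camera("top")
save(a,"s3.png",(260,105,400,205),5.5)
f=lambda l:[(np.array(q)+.5)/5-.5+[90,160] for q in l]
tips=f([(58,306),(117,301),(190,295),(247,289),(321,284),(379,278),(451,273),(509,268),(582,262),(640,257)])
W=np.array([atz(b,t,.179) for t in tips]);C=(W[::2]+W[1::2])/2
k=np.arange(5)-2;p=np.polyfit(k,C[:,:2],1);print("tips fit top: centre",p[1],"step",p[0],np.linalg.norm(p[0]),"yaw",np.arctan2(-p[0][0]*-1,-p[0][1]*-1));print(C)
u=p[0]/np.linalg.norm(p[0])
# punch silhouette
def mask(p,box):
    h=cv2.cvtColor(p["pixels"],cv2.COLOR_RGB2HSV);m=cv2.inRange(h,(24,120,60),(34,255,255))
    z=np.zeros_like(m);x0,y0,x1,y1=box;z[y0:y1,x0:x1]=m[y0:y1,x0:x1];return z
th=np.linspace(0,2*np.pi,48,endpoint=False);c=np.c_[np.cos(th),np.sin(th)]
def hulls(p,x,y,z):
    out=np.zeros((384*4,512*4),np.uint8)
    for r,z0,z1 in((.019,0,.006),(.013,.006,.056)):
        P=np.array([proj(p,[x+r*i,y+r*j,z+zz]) for i,j in c for zz in(z0,z1)])
        cv2.fillConvexPoly(out,cv2.convexHull(((P+.5)*4-.5).astype(np.float32)).round().astype(np.int32),255)
    return cv2.resize(out,(512,384),interpolation=cv2.INTER_AREA)/255.
for n,p,box in(("s",a,(130,185,180,235)),("t",b,(335,200,375,235))):
    m=mask(p,box);m=cv2.morphologyEx(m,cv2.MORPH_CLOSE,np.ones((5,5),np.uint8))/255.
    print(n,m.sum(),cv2.boundingRect((m*255).astype(np.uint8)))
    r=minimize(lambda v:np.abs(hulls(p,v[0],v[1],.114)-m).sum(),[.511,-.274],method="Nelder-Mead",options=dict(initial_simplex=[[.511,-.274],[.52,-.274],[.511,-.265]],xatol=2e-4))
    print(n,r.x,r.fun,hulls(p,*r.x,.114).sum())
E
```

```text
tips fit top: centre [0.5093 0.1667] step [ 0.0048 -0.0578] 0.057972201395019005 yaw 3.059016181715281
[[0.4996 0.2823 0.179 ]
 [0.5046 0.2246 0.179 ]
 [0.5094 0.1666 0.179 ]
 [0.514  0.1091 0.179 ]
 [0.5188 0.0511 0.179 ]]
s 232.0 (145, 198, 20, 35)
s [ 0.5104 -0.2793] 179.14901960784312 368.51372549019607
t 292.0 (343, 212, 22, 19)
t [ 0.505  -0.2713] 58.8235294117647 262.32941176470587
```

View pics/s3.png

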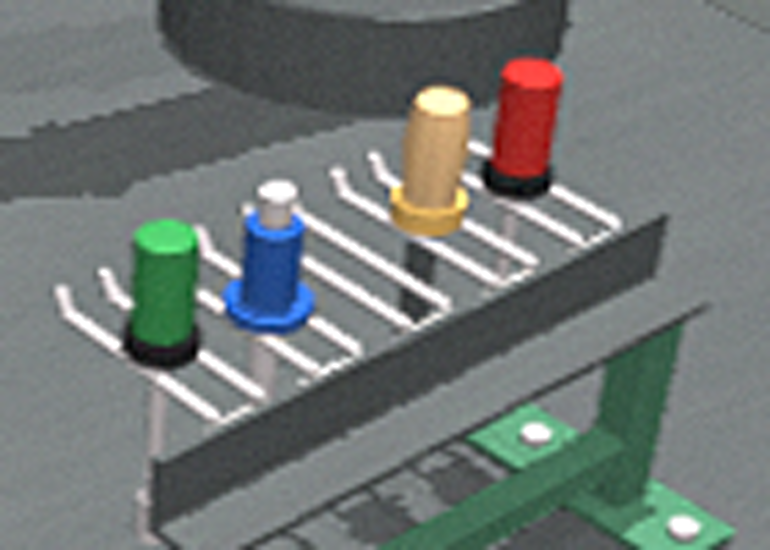

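```bash
python3 - <<'E'
from h import *
np.set_printoptions(precision=4,suppress=True)
a=bot.read_camera("scene");b=bot.read_camera("top")
save(b,"t4.png",(315,180,380,290),5.4)
g=lambda q:(np.array(q)+.5)/6-.5+[125,185]
for n,q,z in(("top",(153,95),.17),("collar",(176,198),.120),("mark",(212,375),.018),("hole",(184,244),.096)):print(n,atz(a,g(q),z))
f=lambda q:(np.array(q)+.5)/5.5-.5+[260,105]
for i,q in(("n1",(62,290)),("n2",(105,272)),("c1",(200,235)),("f1",(338,175)),("f2",(376,157))):print(i,atz(a,f(q),.179))
E
```

```text
top [ 0.5084 -0.2773  0.17  ]
collar [ 0.5098 -0.2774  0.12  ]
mark [ 0.5037 -0.2769  0.018 ]
hole [ 0.5093 -0.2781  0.096 ]
n1 [0.5223 0.0368 0.179 ]
n2 [0.5206 0.0618 0.179 ]
c1 [0.5188 0.1177 0.179 ]
f1 [0.5115 0.2075 0.179 ]
f2 [0.5082 0.2345 0.179 ]
```

View pics/t4.png

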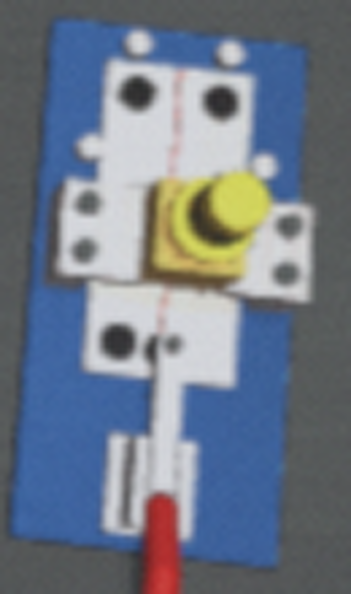

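The jig punch sits at about (0.5085, -0.277): the two cameras agree within 2 mm there. The rack yaw is about 0.083 rad, and the hook tips differ by about 4 mm between cameras, so I'll refine those with the punch held above the hook. Next I plan the approach.

```bash
cat >> h.py <<'E'
def delta(pos,yaw=.083):
    """TCP pose: tool z down, tool y at yaw -> turn rotvec, shift mm in current tool axes"""
    o=bot.get_obs();q=o["tool_rot"];C=R.from_quat([q[1],q[2],q[3],q[0]])
    y=np.array([np.cos(yaw),np.sin(yaw),0]);z=np.array([0,0,-1.]);x=np.cross(y,z)
    G=R.from_matrix(np.c_[x,y,z])
    print("t",round(o["t"],2),"tcp",o["eef_pos"].round(4),"F",o["contact_force"].round(1),"w",round(o["gripper_width"]*85.4,1),"turn",(C.inv()*G).as_rotvec().round(4),"mm",(C.inv().apply(np.array(pos)-o["eef_pos"])*1000).round(1))
E
python3 - <<'E'
from h import *
delta([.52,.20,.32]);delta([.5085,-.277,.25]);delta([.5085,-.277,.25],.083+np.pi)
E
```

```text
t 2.6 tcp [0.1583 0.6562 0.2313] F [-0.1 -0.3 -0.2] w 85.4 turn [-0.    -0.     1.251] mm [-458.6 -358.6  -88.7]
t 2.6 tcp [0.1583 0.6562 0.2313] F [-0.1 -0.3 -0.2] w 85.4 turn [-0.    -0.     1.251] mm [-559.3 -825.   -18.7]
t 2.6 tcp [0.1583 0.6562 0.2313] F [-0.1 -0.3 -0.2] w 85.4 turn [ 0.     -0.     -1.8906] mm [-559.3 -825.   -18.7]
```

Emit:
jog_arm(motion=[[0,0,0.15,-20,-15,-50,85],[0,0,0.3,-60,-50,-89,85],[0,0,1.25,-459,-359,-89,85],[0,0,1.25,-459,-359,-89,85],[0,0,1.25,-459,-359,-89,85],[0,0,1.25,-459,-359,-89,85],[0,0,1.25,-459,-359,-89,85],[0,0,1.25,-459,-359,-89,85],[0,0,1.25,-459,-359,-89,85],[0,0,1.25,-459,-359,-89,85]])

```text
t: 3.85
eef_pos: [0.5167, 0.2038, 0.3207]
tool_rot: [-0.0, 0.677, 0.736, 0.001]
contact_force: [1.8, 0.1, 0.3]
gripper_width: 0.996
grasp_force: 0.0
```

```bash
python3 -c "
from h import *
delta([.5085,-.277,.25])"
```

```text
t 3.85 tcp [0.5167 0.2038 0.3207] F [1.8 0.1 0.3] w 85.1 turn [ 0.0008 -0.0008  0.0015] mm [-478.4  -48.8   70.3]
```

Emit:
jog_arm(motion=[[0,0,0,-480,-48,0,70],[0,0,0,-480,-48,0,70],[0,0,0,-480,-48,0,70],[0,0,0,-480,-48,0,70],[0,0,0,-480,-48,0,70],[0,0,0,-480,-48,0,70],[0,0,0,-480,-48,20,70],[0,0,0,-480,-48,60,70],[0,0,0,-480,-48,70,70],[0,0,0,-480,-48,70,70]])

```text
t: 5.1
eef_pos: [0.5078, -0.2763, 0.2495]
tool_rot: [-0.001, 0.677, 0.736, -0.0]
contact_force: [-0.2, -0.4, 0.2]
gripper_width: 0.82
grasp_force: 0.0
```

```bash
python3 -c "
from h import *
delta([.5085,-.277,.133])
a=bot.read_camera('scene');b=bot.read_camera('top')
print(bot.tip_of('punch_top',a),bot.tip_of('punch_top',b))
save(a,'s5.png',(100,120,228,248),4)
"
```

```text
t 5.1 tcp [ 0.5078 -0.2763  0.2495] F [-0.2 -0.4  0.2] w 70.1 turn [-0.0018 -0.0011  0.0009] mm [ -0.9   0.8 116.5]
[{'xy': [99.3, 232.0], 'score': 0.84}, {'xy': [225.5, 181.0], 'score': 0.73}, {'xy': [150.2, 199.9], 'score': 0.6}] [{'xy': [285.8, 190.4], 'score': 0.59}, {'xy': [357.1, 218.3], 'score': 0.53}, {'xy': [211.0, 184.3], 'score': 0.3}]
```

View pics/s5.png

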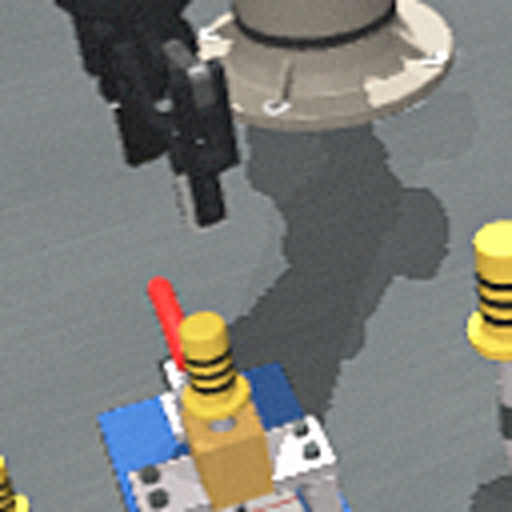

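The open fingers are above the jig punch, at (202,335) in the crop. I'll descend and grip it.

Emit:
jog_arm(motion=[[0,0,0,-1,1,50,70],[0,0,0,-1,1,90,70],[0,0,0,-1,1,117,70],[0,0,0,-1,1,117,60],[0,0,0,-1,1,117,40],[0,0,0,-1,1,117,30],[0,0,0,-1,1,117,24],[0,0,0,-1,1,117,20],[0,0,0,-1,1,117,20],[0,0,0,-1,1,117,20]], grip_force=40)

```text
t: 6.55
eef_pos: [0.5098, -0.2781, 0.1336]
tool_rot: [0.001, 0.677, 0.736, 0.0]
contact_force: [2.2, 0.0, 3.1]
gripper_width: 0.29
grasp_force: 39.0
```

```bash
python3 -c "
from h import *
delta([.5085,-.277,.133])
o=bot.get_obs();print(o['torque'],o['grasp_force'])
"
```

```text
t 6.55 tcp [ 0.5098 -0.2781  0.1336] F [2.2 0.  3.1] w 24.8 turn [0.0012 0.0005 0.001 ] mm [ 1.2 -1.2  0.6]
[-0.02444845 -0.43308375 -0.0221545 ] 39.03514087200165
```

Grasped, 24.8 mm wide, with a small side load. I'll tighten, relieve the offset and press gently.

Emit:
jog_arm(motion=[[0,0,0,0,1,0,15],[0,0,0,0,1,0,15],[0,0,0,0,1,2,15],[0,0,0,0,1,4,15],[0,0,0,0,1,6,15],[0,0,0,0,1,8,15],[0,0,0,0,1,10,15],[0,0,0,0,1,10,15]], grip_force=100)

```text
t: 7.55
eef_pos: [0.5106, -0.2789, 0.1251]
tool_rot: [0.001, 0.677, 0.736, 0.0]
contact_force: [-3.1, 0.5, 21.1]
gripper_width: 0.279
grasp_force: 100.4
```

Emit:
jog_arm(motion=[[0,0,0,0,-1,1,15],[0,0,0,0,-1,2,15],[0,0,0,0,-1,3,15],[0,0,0,0,-1,4,15],[0,0,0,0,-1,4,15]])

```text
t: 8.18
eef_pos: [0.5106, -0.2796, 0.1243]
tool_rot: [0.002, 0.677, 0.736, 0.002]
contact_force: [-9.2, 5.5, 47.4]
gripper_width: 0.283
grasp_force: 103.3
```

```bash
python3 -c "
from h import *
delta([.5085,-.277,.133])
o=bot.get_obs();print(o['torque'],o['grasp_force'])
"
```

```text
t 8.18 tcp [ 0.5106 -0.2796  0.1243] F [-9.2  5.5 47.4] w 24.2 turn [ 0.0049 -0.0003 -0.0002] mm [ 2.8 -1.8 -8.7]
[1.60904084 2.66399115 0.05257541] 103.27231049537659
```

The stroke ended on the hard stop: 9.3 mm of travel with force rising steeply to 47 N. Now I ease up and lift straight out.

Emit:
jog_arm(motion=[[0,0,0,0,0,-5,15],[0,0,0,0,1,-12,15],[0,0,0,0,1,-20,15],[0,0,0,0,1,-35,15],[0,0,0,0,1,-55,15],[0,0,0,0,1,-80,15],[0,0,0,0,1,-115,15],[0,0,0,0,1,-165,15],[0,0,0,0,1,-220,15],[0,0,0,0,1,-280,15]])

```text
t: 9.43
eef_pos: [0.5089, -0.2775, 0.4013]
tool_rot: [-0.001, 0.677, 0.736, -0.0]
contact_force: [0.7, -0.5, -3.0]
gripper_width: 0.281
grasp_force: 98.4
```

```bash
python3 -c "
from h import *
delta([.568,.170,.41])
o=bot.get_obs();print(o['torque'],o['grasp_force'])
b=bot.read_camera('top');a=bot.read_camera('scene')
save(a,'s6.png',(80,40,280,240),3)
"
```

```text
t 9.43 tcp [ 0.5089 -0.2775  0.4013] F [ 0.7 -0.5 -3. ] w 24.0 turn [-0.0014 -0.0011  0.0004] mm [441.   96.2  -8.3]
[-0.02468948 -0.14459641  0.0077147 ] 98.426274061203
```

View pics/s6.png

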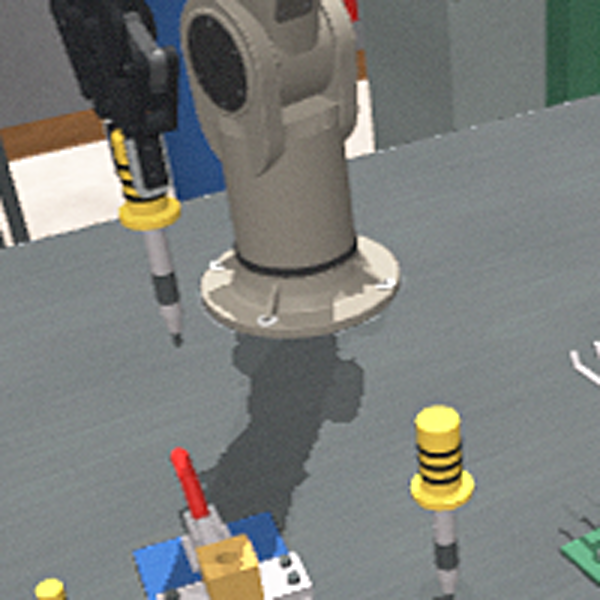

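The punch is held upright, collar at (149,212) and point at (178,340) in the crop. I'll carry it high to above the empty hook.

Emit:
jog_arm(motion=[[0,0,0,30,5,-8,15],[0,0,0,80,18,-8,15],[0,0,0,140,31,-8,15],[0,0,0,200,45,-8,15],[0,0,0,260,58,-8,15],[0,0,0,320,72,-8,15],[0,0,0,380,85,-8,15],[0,0,0,420,94,-8,15],[0,0,0,441,98,-8,15],[0,0,0,441,98,-8,15]])

```text
t: 10.78
eef_pos: [0.5704, 0.1703, 0.4067]
tool_rot: [-0.0, 0.676, 0.737, -0.001]
contact_force: [-0.2, -0.2, -2.1]
gripper_width: 0.277
grasp_force: 98.8
```

Emit:
jog_arm(motion=[[0,0,0,0,0,30,15],[0,0,0,0,0,60,15],[0,0,0,0,0,80,15],[0,0,0,0,0,92,15],[0,0,0,0,0,92,15]])

```text
t: 11.4
eef_pos: [0.5706, 0.1681, 0.3151]
tool_rot: [-0.0, 0.678, 0.735, -0.001]
contact_force: [-0.1, -0.0, -2.7]
gripper_width: 0.282
grasp_force: 98.8
```

```bash
python3 -c "
from h import *
np.set_printoptions(precision=4,suppress=True)
delta([.570,.170,.32])
b=bot.read_camera('top');a=bot.read_camera('scene')
for t in ['punch_point','punch','hook_free','hook_tips']:
    for n,p in(('s',a),('t',b)): print(t,n,[(np.round(r['xy'],1).tolist(),round(r['score'],2)) for r in bot.tip_of(t,p)][:5])
o=bot.get_obs()['eef_pos']
for d in(-.0196,-.1156): print(proj(a,o+[0,0,d]),proj(b,o+[0,0,d]))
save(a,'s7.png',(260,60,390,190),4.6)
"
```

```text
t 11.4 tcp [0.5706 0.1681 0.3151] F [-0.1 -0.  -2.7] w 24.1 turn [-0.001   0.0007 -0.0012] mm [ 2.  -0.5 -4.9]
punch_point s []
punch_point t []
punch s [([327.5, 108.4], 0.76), ([228.7, 203.9], 0.73), ([308.3, 159.5], 0.62), ([99.1, 248.1], 0.59), ([318.1, 203.2], 0.5)]
punch t [([282.4, 198.3], 0.69), ([144.0, 175.6], 0.64), ([404.0, 228.4], 0.51)]
hook_free s [([322.1, 150.7], 0.73)]
hook_free t [([157.9, 196.0], 0.59)]
hook_tips s [([308.5, 141.5], 0.68), ([354.6, 137.8], 0.33)]
hook_tips t [([158.0, 216.7], 0.82)]
[329.2441 108.9335] [147.3908 175.6823]
[325.3112 143.4764] [157.3902 186.6114]
```

View pics/s7.png

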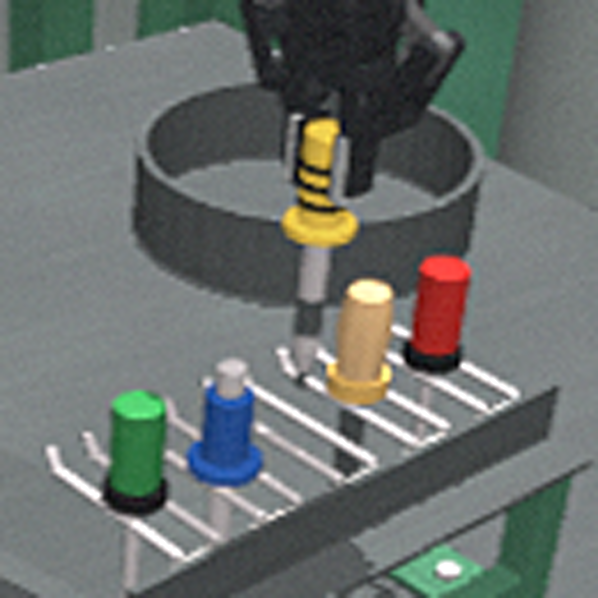

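The punch hangs above the empty hook: point at about (325.7,142) px, collar at about (329,108.5), which matches the kinematics in the scene camera. Next I compare with the prong lines in that camera.

```bash
python3 - <<'E'
from h import *
np.set_printoptions(precision=4,suppress=True)
a=bot.read_camera("scene");b=bot.read_camera("top")
save(b,"t7.png",(110,150,210,230),8)
X=np.array([.9966,.083]);Y=np.array([-.083,.9966])
def rk(P,o=np.array([.5706,.1681])):d=P[:2]-o;return np.array([d@X,d@Y])*1000
f=lambda q:(np.array(q)+.5)/5.5-.5+[260,105]
g=lambda q:(np.array(q)+.5)/4.6-.5+[260,60]
print("point",rk(atz(a,g((303,380)),.1995)),"collar",rk(atz(a,g((319,226)),.298)))
for q in((300,210),(447,302),(304,262),(413,325)):print("s3",q,rk(atz(a,f(q),.170)))
for q in((252,386),(375,462),(262,425),(338,480)):print("s7",q,rk(atz(a,g(q),.170)))
f5=lambda q:(np.array(q)+.5)/5-.5+[90,160]
for q in((317,65),(376,60)):print("top root",rk(atz(b,f5(q),.167)))
for q in((319,180),(377,175)):print("top mid",rk(atz(b,f5(q),.170)))
for q in((321,284),(379,278)):print("top tip",rk(atz(b,f5(q),.179)))
E
```

```text
point [-4.0475  6.8809] collar [ 2.1973 -1.2527]
s3 (300, 210) [-53.5435  17.6131]
s3 (447, 302) [46.3691 15.0781]
s3 (304, 262) [-18.3892 -13.2217]
s3 (413, 325) [ 49.9931 -10.7447]
s7 (252, 386) [-50.3471  15.5084]
s7 (375, 462) [48.494 13.806]
s7 (262, 425) [-16.4793  -8.9901]
s7 (338, 480) [ 48.421  -14.7464]
top root [42.5005 17.0845]
top root [42.5486 -9.9777]
top mid [-12.1367  17.4697]
top mid [-12.068   -8.7423]
top tip [-61.3455  16.3949]
top tip [-60.8453  -9.324 ]
```

View pics/t7.png

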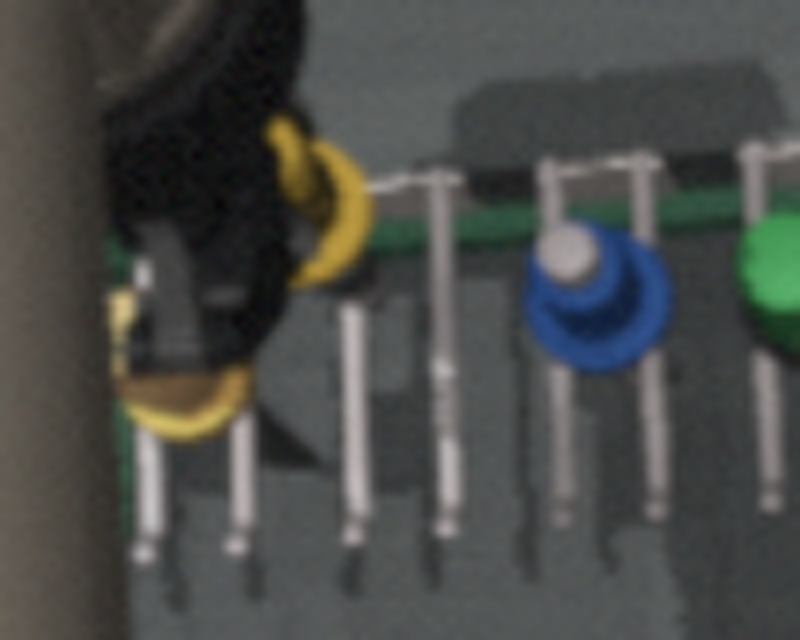

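The scene camera and the bias-corrected top camera both put the hook about +2 mm sideways, with the depth nearly right. I'll correct that and start lowering.

Emit:
jog_arm(motion=[[0,0,0,2,-1.5,0,15],[0,0,0,2,-1.5,0,15],[0,0,0,2,-1.5,10,15],[0,0,0,2,-1.5,20,15],[0,0,0,2,-1.5,30,15],[0,0,0,2,-1.5,40,15],[0,0,0,2,-1.5,40,15],[0,0,0,2,-1.5,40,15]], grip_force=60)

```text
t: 13.0
eef_pos: [0.5694, 0.1717, 0.2755]
tool_rot: [0.0, 0.677, 0.736, 0.0]
contact_force: [0.1, 0.3, -2.0]
gripper_width: 0.282
grasp_force: 98.8
```

```bash
python3 -c "
from h import *
delta([.5689,.1700,.2])
a=bot.read_camera('scene');b=bot.read_camera('top')
o=bot.get_obs()['eef_pos']
c=cv2.resize(a['pixels'][90:190,270:390,::-1],None,fx=6,fy=6,interpolation=cv2.INTER_CUBIC)
cv2.imwrite('pics/s8.png',c)
for d in(-.0196,-.1156): q=proj(a,o+[0,0,d]);print((q+.5-[270,90])*6)
"
```

```text
t 13.0 tcp [0.5694 0.1717 0.2755] F [ 0.1  0.3 -2. ] w 24.0 turn [ 0.0004 -0.      0.0009] mm [-1.6 -0.7 75.5]
[349.60764478 202.73693048]
[327.09146729 400.02790292]
```

View pics/s8.png

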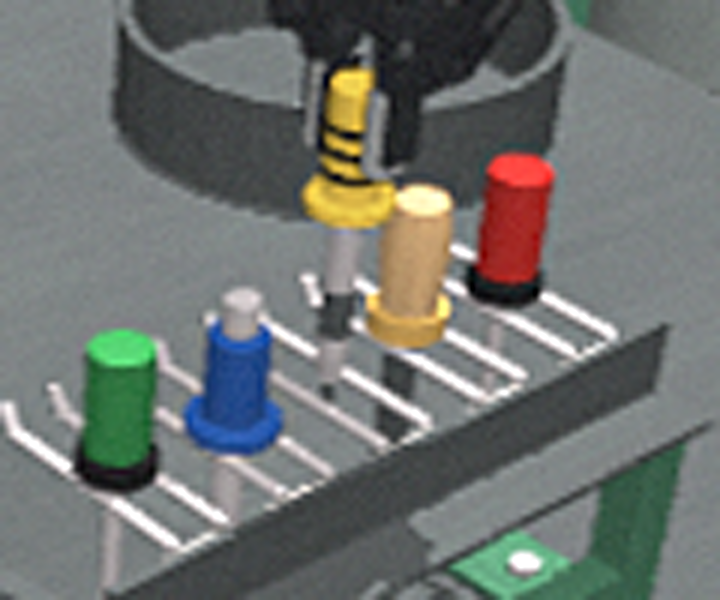

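The tip shows between the two prong lines, at about (327,390) in the crop, a little toward the far prong; the measured pose is also 1.7 mm past target. I'll shift back 2 mm and lower slowly while watching the side force.

Emit:
jog_arm(motion=[[0,0,0,-2,-0.5,0,15],[0,0,0,-2,-0.5,3,15],[0,0,0,-2,-0.5,8,15],[0,0,0,-2,-0.5,14,15],[0,0,0,-2,-0.5,20,15],[0,0,0,-2,-0.5,25,15],[0,0,0,-2,-0.5,25,15],[0,0,0,-2,-0.5,25,15]])

```text
t: 14.1
eef_pos: [0.569, 0.1696, 0.2504]
tool_rot: [0.0, 0.677, 0.736, 0.0]
contact_force: [0.7, -0.4, -1.5]
gripper_width: 0.279
grasp_force: 98.8
```

```bash
python3 -c "
from h import *
np.set_printoptions(precision=3,suppress=True)
delta([.5689,.1700,.1896]);print(bot.get_obs()['torque'])
a=bot.read_camera('scene')
o=bot.get_obs()['eef_pos']
# sleeve right/left edges vs the prongs: rows at prong level
q=proj(a,np.array([o[0],o[1],.17]));print(q)
Y=np.array([-.083,.9966,0])
for l in(-10,-16,10,16):print(l,proj(a,np.array([o[0],o[1],.17])+Y*l/1000))
r=int(round(q[1]))
for rr in range(r-5,r+7):print(rr,a['pixels'][rr,int(q[0])-10:int(q[0])+11].mean(1).astype(int))
"
```

```text
t 14.1 tcp [0.569 0.17  0.25 ] F [ 0.7 -0.4 -1.5] w 23.9 turn [ 0.    -0.     0.001] mm [ 0.4 -0.1 60.8]
[0.042 0.028 0.045]
[323.645 153.12 ]
-10 [320.848 154.419]
-16 [319.158 155.204]
10 [326.416 151.832]
16 [328.068 151.065]
148 [ 78  81 113 130 114 105 138 221 186  69  58  59  56  52  86 123 133 133
 129 130 121]
149 [ 73  79 113 129 130 124 120 123 109  71  60  72  71  63 110 133 128 129
 129 134 114]
150 [ 79  72 116 123 127 127 131 134 102  64  68  68  69  61 121 133 127 127
 130 135 107]
151 [ 68  85 126 136 131 126 129 136  97  54  70  74  65  89 196 197 139 122
 125 130 108]
152 [ 68  98 179 182 142 129 128 135  97  57  68  74  69  58 220 255 241 161
 133 128 101]
153 [ 70  97 154 186 185 160 138 117  73  58  60  70  66  73 119 196 253 255
 215 157  93]
154 [ 65  98 111 132 166 193 186 142  96  77  75  77  77 101 109 109 146 169
 248 254 170]
155 [ 69  95 123 122 116 142 185 201 183 148 140 131 143 143 127 131 118 118
 149 238 255]
156 [ 64  96 125 132 135 111 130 161 188 190 175 166 155 137 128 130 131 128
 117 128 175]
157 [ 76  90 107 123 132 129 117 106 137 169 190 185 172 139 123 132 133 135
 130 105  85]
158 [ 68  88 107 108 123 131 133 118 118 119 153 191 227 184 125 131 127 130
 136 102  49]
159 [ 73  95 102 106 127 134 130 134 128 137 132 135 173 205 204 161 136 130
 137 109  62]
```

The pixel profile shows the shaft in front of the far prong and behind the near one, centred between them (153.1 vs 153.2). I'll continue down.

Emit:
jog_arm(motion=[[0,0,0,0,0,8,15],[0,0,0,0,0,17,15],[0,0,0,0,0,26,15],[0,0,0,0,0,35,15],[0,0,0,0,0,43,15],[0,0,0,0,0,49,15],[0,0,0,0,0,53,15],[0,0,0,0,0,55,15],[0,0,0,0,0,55,15]])

```text
t: 15.28
eef_pos: [0.5689, 0.1696, 0.1953]
tool_rot: [0.0, 0.677, 0.736, 0.0]
contact_force: [0.4, 0.2, -2.4]
gripper_width: 0.281
grasp_force: 98.8
```

```bash
python3 -c "
from h import *
delta([.5689,.1700,.1896]);print(bot.get_obs()['torque'])"
```

```text
t 15.28 tcp [0.5689 0.1696 0.1953] F [ 0.4  0.2 -2.4] w 24.0 turn [ 0.0001 -0.0001  0.001 ] mm [0.4 0.  5.7]
[ 0.02259467 -0.0008157  -0.00970265]
```

Emit:
jog_arm(motion=[[0,0,0,0,0,1,15],[0,0,0,0,0,2,15],[0,0,0,0,0,3,15],[0,0,0,0,0,4,15],[0,0,0,0,0,4.5,15],[0,0,0,0,0,5,15],[0,0,0,0,0,5,15]])

```text
t: 16.15
eef_pos: [0.5689, 0.1697, 0.1915]
tool_rot: [-0.0, 0.677, 0.736, 0.0]
contact_force: [-3.9, -1.5, 8.1]
gripper_width: 0.28
grasp_force: 99.5
```

Contact: the collar is on the prongs at about 8 N. I'll ease the load off and open gently.

Emit:
jog_arm(motion=[[0,0,0,0,0,-0.7,15],[0,0,0,0,0,-0.7,15],[0,0,0,0,0,-0.7,15]], grip_force=40)

```text
t: 16.52
eef_pos: [0.5689, 0.1697, 0.1915]
tool_rot: [-0.0, 0.677, 0.736, 0.0]
contact_force: [-3.6, 0.3, 6.1]
gripper_width: 0.282
grasp_force: 99.5
```

Emit:
jog_arm(motion=[[0,0,0,0,0,0,25],[0,0,0,0,0,0,26],[0,0,0,0,0,0,28],[0,0,0,0,0,0,31],[0,0,0,0,0,0,35],[0,0,0,0,0,0,40],[0,0,0,0,0,0,46],[0,0,0,0,0,0,46]])

```text
t: 17.52
eef_pos: [0.5689, 0.1696, 0.191]
tool_rot: [0.0, 0.677, 0.736, 0.0]
contact_force: [0.0, -0.2, 0.3]
gripper_width: 0.541
grasp_force: 0.0
```

```bash
python3 - <<'E'
from h import *
np.set_printoptions(precision=3,suppress=True)
delta([.5689,.1700,.1896])
a=bot.read_camera('scene');b=bot.read_camera('top')
for t in ['punch_top','punch']:
    for n,p in(('s',a),('t',b)): print(t,n,[(np.round(r['xy'],1).tolist(),round(r['score'],2)) for r in bot.tip_of(t,p)][:5])
for z in(.17,.226):print(proj(a,np.array([.569,.17,z])),proj(b,np.array([.569,.17,z])))
E
```

```text
t 17.52 tcp [0.569 0.17  0.191] F [ 0.  -0.2  0.3] w 46.2 turn [ 0.    -0.     0.001] mm [0.3 0.1 1.4]
punch_top s [([96.9, 231.4], 0.72), ([324.4, 134.2], 0.7), ([224.9, 179.7], 0.56)]
punch_top t [([286.8, 193.4], 0.86), ([406.7, 230.3], 0.56), ([153.4, 185.6], 0.43)]
punch s [([100.6, 250.5], 0.73), ([323.7, 153.5], 0.64), ([228.7, 202.4], 0.58), ([288.4, 167.6], 0.49)]
punch t [([283.5, 198.9], 0.76), ([399.4, 228.9], 0.64), ([349.7, 226.8], 0.64), ([154.9, 190.6], 0.43)]
[323.729 153.078] [160.051 190.419]
[325.869 134.136] [154.778 184.706]
```

The punch hangs where expected: collar seen at (323.7,153.5), predicted (323.7,153.1). I'll retract straight up slowly, then clear.

Emit:
jog_arm(motion=[[0,0,0,0,0,-8,46],[0,0,0,0,0,-20,46],[0,0,0,0,0,-35,46],[0,0,0,0,0,-55,46],[0,0,0,0,0,-80,46],[0,0,0,0,0,-120,46],[0,0,0,0,0,-170,46],[0,0,0,0,0,-200,46],[0,0,0,0,0,-200,46],[0,0,0,0,0,-200,46]])

```text
t: 19.08
eef_pos: [0.5684, 0.1695, 0.3908]
tool_rot: [-0.0, 0.677, 0.736, -0.0]
contact_force: [0.1, -0.3, -0.7]
gripper_width: 0.539
grasp_force: 0.0
```

```bash
python3 - <<'E'
from h import *
delta([.5689,.1700,.1896])
a=bot.read_camera('scene');b=bot.read_camera('top')
for t in ['punch_top','punch','screwdriver','file','chisel','nutdriver']:
    for n,p in(('s',a),('t',b)): print(t,n,[(np.round(r['xy'],1).tolist(),round(r['score'],2)) for r in bot.tip_of(t,p)][:5])
E
```

```text
t 19.07 tcp [0.5684 0.1695 0.3908] F [ 0.1 -0.3 -0.7] w 46.0 turn [-0.0005 -0.0001  0.001 ] mm [  0.4   0.6 201.2]
punch_top s [([225.0, 180.7], 0.97), ([97.8, 231.8], 0.79), ([322.2, 131.6], 0.56)]
punch_top t [([154.2, 186.5], 0.71), ([407.9, 229.1], 0.67), ([285.6, 194.6], 0.63)]
punch s [([227.2, 201.4], 0.75), ([322.7, 153.6], 0.61), ([101.5, 248.0], 0.59)]
punch t [([285.3, 200.3], 0.82), ([156.6, 188.3], 0.76), ([400.7, 229.7], 0.7)]
screwdriver s [([355.0, 142.3], 0.81)]
screwdriver t [([158.2, 217.5], 0.48), ([104.4, 194.1], 0.42)]
file s [([336.2, 145.6], 0.7)]
file t [([135.9, 196.1], 0.57)]
chisel s [([310.9, 159.1], 0.65)]
chisel t [([154.3, 183.6], 0.71), ([184.6, 186.2], 0.57), ([214.4, 186.0], 0.2)]
nutdriver s [([287.1, 166.6], 0.95)]
nutdriver t [([210.0, 186.3], 0.8), ([342.9, 228.2], 0.42)]
```

The punch hangs upright, the neighbouring tools have not moved, and the arm is clear. I'm handing in.

```bash
python3 -c "
from station import bot
print(bot.hand_in())"
```

```text
the job is handed in; nothing more can be done
None
```

The punch was pressed 9.3 mm to its hard stop and now hangs upright on the empty hook, released, with the tools beside it undisturbed as far as the cameras show; I handed the job in at about 19 s but viewed 11 pictures, one over the limit of 10.

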